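Reset the ratchet of the mould stand and set it to its second notch

TASK

The tilting mould stand was left too steep, and its ratchet only lets it go up. Take the bar of the board, lift it past the top notch until it meets the rubber stop and the pawl is reset, lower it gently until it lies flat, then raise it again, let it down gently into the second notch from the bottom, carried by the pawl, and let go. Neither force nor drop it on its pawl or stop, and leave the moulds, scraper and jar beside it where they are.

Things in the scene. Friction and masses are not known exactly. Their poses are not given: they have to be found in the camera images.
- stand: Tilting mould stand of bare steel, bolted down, about 260 x 330 mm. Origin on the worktop under the middle of the hinge axis; x runs level from the hinge to the bar's side (away from the robot at yaw 0), y along the hinge, z up. The hinge axis is 55 mm above the worktop. The ratchet is on its -y side, 166 mm from the middle.
- board (a joint): Angle of the board about the hinge, rad: 0 lying flat on its rubber rests, growing as the bar is raised. Starts in the top notch, held by the pawl. Weight felt at the bar 2 to 5 N; clicks add up to 4 N either way. From the top the pawl must run off the rim (see buffer) before the board can be let down; it then holds at no angle, and holds again once the board has lain flat (below 0.02).
- ratchet (a point): Middle of the toothed quadrant (fixed, 148 mm radius about the hinge): five teeth, four notches, then a smooth rim. The pawl rests in them at board angles of about 0.39 (first, bottom), 0.51, 0.63 and 0.75; it was clamped by hand, so all four are shifted alike, by up to 0.035 either way. To use a notch, raise the board some 0.06 past it and let it down.
- bar (a point): Middle of the board's handle: a round black bar, 14 mm across, parallel to the hinge, 250 mm from its axis, in the board's plane; 132 mm are free between its two side arms. It is 50 mm clear of the board's edge, open above and below, 48 mm over the worktop when flat. The clear mould clipped on the board ends 105 mm before the bar and is 30 mm high.
- pawl_block: Small dark block with the pawl, on the board's -y edge. Origin on the pawl's pin, 165 mm from the hinge axis, 166 mm to -y of the middle; x along the board away from the hinge. The pawl is a 26 mm steel finger pointing back at the quadrant, spring-centred, swinging either way. It must not carry over 100 N: pressing down with 25 N on the bar while a notch holds loads it with 90 N.
- buffer: Rubber buffer, 16 mm thick, on the board's -y edge, 192 mm from the hinge axis (its origin is given on the axis). It meets the adjustable stop at a board angle between 1.02 and 1.26, not known beforehand; the pawl runs off the rim, with nothing to feel, 0.02 to 0.03 before that. It yields 1 mm at the bar per 5 N there; it may bear 40 N, which is 30 N at the bar.
- mould_a: Loose clear polycarbonate mould, 150 x 200 x 22 mm, bystander on the +y side of the stand; origin under its middle.
- mould_b: Loose clear polycarbonate mould, 220 x 130 x 22 mm, bystander on the -y side of the stand; origin under its middle.
- scraper: Loose steel scraper with a black grip, 100 x 84 mm, 16 mm high, bystander on the -y side; origin under the middle of its grip.
- cocoa_jar: Loose clear jar, 80 mm across, 110 mm high, bystander beyond the +y side of the stand; origin under its middle.

How it is judged:
By the outcome, as a careful person would: the job done as asked, in the order asked, and still so for the second after the job is handed in, with the robot touching nothing.
It also fails if it takes over 50 s, if anything falls off the work surface, if the arm or the gripper's body presses on something with over 40 N, if the wrist force passes 120 N, or if a joint passes its speed limit or range.

ROBOT

A 7-joint arm with a two-finger parallel gripper is mounted at the origin on the work surface. World frame = base frame: x ahead of the robot, y to its left, z up, the work surface at z = 0. Lengths are in m, angles in rad, forces in N, time in s.
With the tool pointing down it reaches from about 0.425 to 0.875 m from the base axis. Payload 8.4 kg.
Tool frame: the origin (TCP) lies midway between the tips of the shut fingers; the grasp point (between the pads) lies 19 mm behind it (grasp_offset is the distance from the TCP to the grasp point, in m); z points along the fingers, y is the line along which they close (so a half turn about z gives the same grasp; the last joint's range is limited). The gripper opens to 85 mm and grips with 20 to 120 N. Pads are 22 mm wide; open, the fingers measure 114 mm over their backs; the gripper's body (76 mm by 85 mm) begins 54 mm behind the grasp point. The pads swing forward as they close: fully open they stand 13 mm farther back than shut.
Start: joints at [1.066, 0.333, 0.04, 1.465, -0.013, 1.343, -0.059], TCP at [0.257, -0.597, 0.231] pointing down, gripper open.
Joint ranges: [-2.58, 2.58], [-0.38, 2.09], [-1.3, 1.39], [0.25, 2.4], [-1.5, 4.64], [0.08, 2.09], [-2.65, 2.65]. Speed limits (rad/s): [2.22, 2.22, 2.79, 2.79, 3.14, 3.14, 3.14].

INTERFACE

Orientations are given as a unit quaternion [w, x, y, z].
In Python, from station import get_state, capture, close_job, grasp_offset gives the robot as it stands.
- The arm moves only by the tool drive_tool, never from a script. Its argument "motion" is text: rows parted by semicolons, each of 7 numbers parted by spaces: the shift along the tool's x, y, z each as a share of 0.12 m, from -1 to 1, then the turn, a rotation vector about the tool's x, y, z each as a share of 0.5 rad, from -1 to 1, then the closure, from -1 (fully open) to 1 (shut). A call has 1 to 20 rows; each row shifts and turns the commanded pose from where the row before left it, along the tool's axes as they then stand; what a row does not reach is not made up. A row lasts 1/12 s, in which the tool goes at most 41.7 mm and 7.16 degrees, less where a joint would pass 70% of its speed; a pose out of reach is approached as far as the arm can. A call with a number of a shift or a turn outside -1 to 1 is refused whole. A call with a gripper value outside its range is refused whole. The fingers move at their own pace and stop on an object; the grip force is fixed at half the most. Time passes only in rows, so rows that do not move let the fingers close. It gives the time, the measured TCP pose, the force, the opening and the grip force at its end, in the units of the state.
- get_state(): the state, without advancing time (a new reading comes with each control period).
- capture(name): name is "side" or "top"; returns a dict with "color" (400x640x3 uint8, red, green, blue), "K" (3x3 intrinsics, pixels), "k1" (the pictures are not rectified: a ray, as slopes to the right and down, at radius r is drawn at 1 + k1 r^2 times it, then the intrinsics apply), "rvec" (rotation vector, rad) and "tvec" (3), from world to camera coordinates, as OpenCV has them. Camera axes: x right, y down, z forward; pixel columns grow to the right and rows downward; lengths in m; the calibration is good to about 2 mm. A picture is of the moment at which its call begins. There is no depth.
- close_job(): hands the job in; it is judged then, once.
The state is a dict: "time_s": time; "joint_positions": joint angles; "qd": joint speeds; "joint_efforts": joint torques, N m; "eef_pos": TCP position; "eef_rot": TCP orientation; "force": force on the tool from outside, world axes, zero at the start; "ft_torque": the same for the moment, N m; "width": opening from 0.0 (shut) to 1.0 (fully open); "grasp_force": force on a finger pad.
Only numpy, scipy, OpenCV 4.12 (cv2) and the standard library are available. Lean on these libraries where they do the work, as an engineer would, in place of code of your own. Each camera call takes 0.05 s, during which the arm holds its last target. There are 200 camera calls.

## Working session

There is one attempt and no reset: what is moved stays moved. The work goes in short steps, Python scripts to look and compute and a tool call to move; the robot and the scene stay as the last step left them, time stands still between calls to the robot, and variables do not carry over. Pictures are saved under pics/ and viewed, at most 10 in all, crops included, and the job is handed in when it is done.

Besides the shell and the picture viewer there is one more tool, called after ">>>" as name(argument=value, ...), one argument or row to a line, values as JSON. drive_tool: Moves the arm, as the interface text tells. Its arguments: {"type":"object","properties":{"motion":{"type":"string"}},"required":["motion"]}

```bash
ls; mkdir -p pics
python3 - <<'E'
from station import *
import cv2
print(get_state(), grasp_offset)
for n in("side","top"):
    c=capture(n); cv2.imwrite(f"pics/{n}0.png",c["color"][:,:,::-1]); print(n,c["K"],c["k1"],c["rvec"],c["tvec"])
E
```

```text
pics
{'time_s': 0.0, 'joint_positions': array([ 1.06579015,  0.3339023 ,  0.03987821,  1.46632222, -0.01344212,
        1.34327356, -0.05853074]), 'qd': array([ 0.00061383, -0.00059268, -0.00074172,  0.00108821,  0.00077387,
       -0.00016464, -0.00029662]), 'joint_efforts': array([ 3.25657211e-04, -6.58563924e+01,  1.36530161e+00, -4.05565274e+01,
        1.68436702e-02,  1.25438141e-02, -2.99150963e-05]), 'eef_pos': array([ 0.25639109, -0.59678354,  0.23040193]), 'eef_rot': array([-7.94970091e-04,  9.79491646e-01,  2.01483109e-01, -2.00048313e-04]), 'force': array([ 0.01858673, -0.57847031, -0.79954325]), 'ft_torque': array([0.05151519, 0.00191968, 0.01006391]), 'grasp_force': 0.0, 'width': 1.0004576947268427} 0.0187
side [[403.68693729   0.         314.87112353]
 [  0.         403.68693729 197.96954919]
 [  0.           0.           1.        ]] -0.014542518755140198 [ 0.40431008 -2.83145944  1.07329731] [0.53745085 0.18453238 0.85281537]
top [[441.18733885   0.         322.80356281]
 [  0.         441.18733885 200.37954973]
 [  0.           0.           1.        ]] -0.04028205145831239 [ 2.13652827 -2.09433567  0.22149657] [-5.51430152e-04  5.79010178e-01  1.05390534e+00]
```

View pics/top0.png

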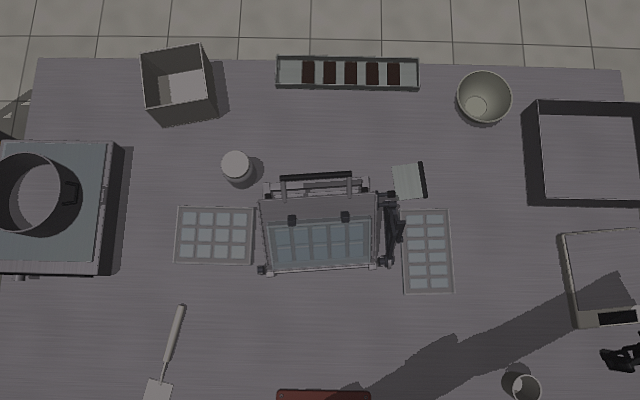

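View pics/side0.png

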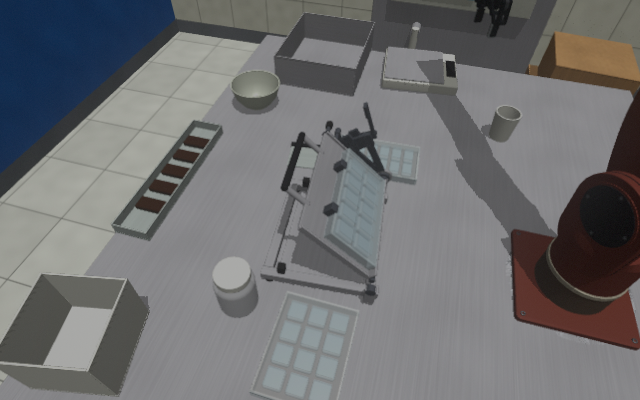

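The top view shows the stand with its hinge near row 270 and the black bar from about (282,178) to (352,174). The ratchet is on the right (-y), around (390,230). In the side view the bar runs from about (303,136) to (287,188). I'll enlarge both.

Run:
```python
import cv2
a=cv2.imread("pics/top0.png")[150:290,240:430]; cv2.imwrite("pics/t1.png",cv2.resize(a,None,fx=4,fy=4,interpolation=cv2.INTER_CUBIC))
a=cv2.imread("pics/side0.png")[95:305,250:430]; cv2.imwrite("pics/s1.png",cv2.resize(a,None,fx=2.85,fy=2.85,interpolation=cv2.INTER_CUBIC)[:600])
```

```text
(no output)
```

View pics/t1.png

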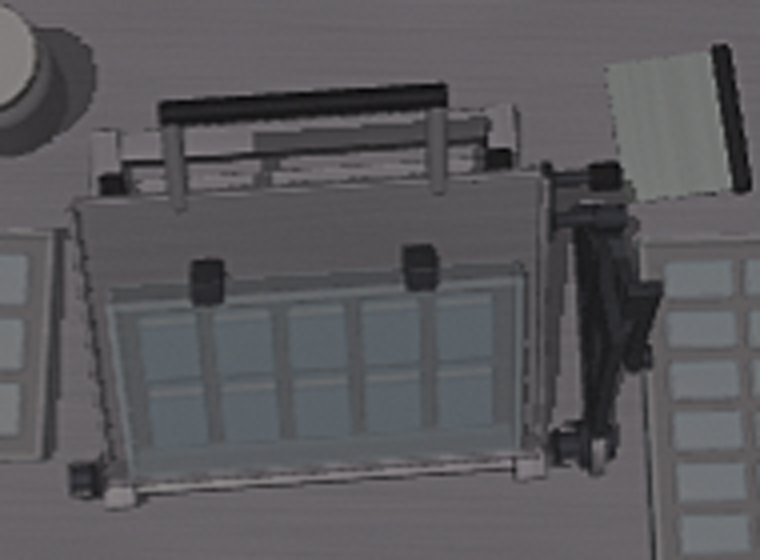

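View pics/s1.png

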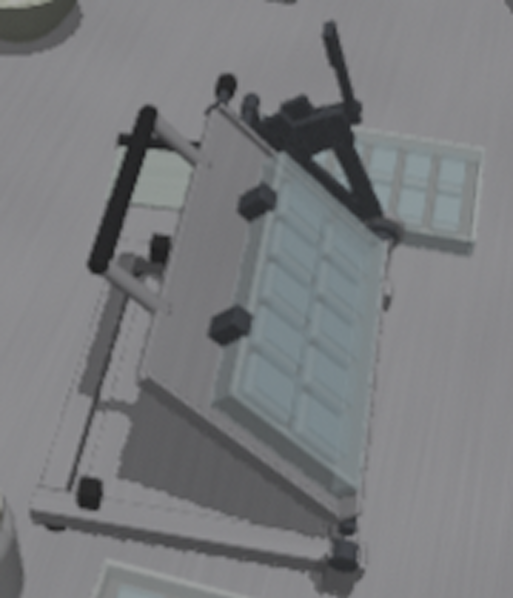

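Top view: the bar's centreline ends at about (280.5,178) and (351.5,174), and the hinge end fittings sit near (261,270) and (389,263). Side view: the bar ends at about (302.6,133.6) and (284.4,188.3), with hinge ends near (371,289) and (385,176). Next I'll triangulate these points and fit the stand.

```bash
cat > h.py <<'E'
import numpy as np, cv2
from scipy.optimize import least_squares
from scipy.spatial.transform import Rotation as R
C={"side":(403.68693729,314.87112353,197.96954919,-0.014542518755140198,[0.40431008,-2.83145944,1.07329731],[0.53745085,0.18453238,0.85281537]),
"top":(441.18733885,322.80356281,200.37954973,-0.04028205145831239,[2.13652827,-2.09433567,0.22149657],[-5.51430152e-04,5.79010178e-01,1.05390534])}
def proj(n,P):
    f,cx,cy,k,r,t=C[n]
    return cv2.projectPoints(np.atleast_2d(P).astype(float),np.array(r),np.array(t),np.array([[f,0,cx],[0,f,cy],[0,0,1]]),np.array([k,0,0,0]))[0][:,0]
def tri(pt,ps):
    s=least_squares(lambda p:np.r_[proj("top",p)[0]-pt,proj("side",p)[0]-ps],[.55,0,.1]); return s.x,np.abs(s.fun).max()
def frame(x0,y0,yaw):  return np.array([x0,y0,0]),R.from_euler("z",yaw)
def pt(q,r,y,th,off=0): # point in board plane, r from hinge
    o,Rz=frame(*q[:3]); return o+Rz.apply([r*np.cos(th)-off*np.sin(th),y,.055+r*np.sin(th)+off*np.cos(th)])
E
python3 - <<'E'
from h import *
for n,a,b in(("bar+y",(280.3,178),(284.2,188.3)),("bar-y",(351.2,173.8),(302.5,133.5)),("h+",(261,270),(371,288.5)),("h-",(389,263),(385,176))):
    print(n,tri(a,b))
T=[(280.3,178),(351.2,173.8)];S=[(284.2,188.3),(302.5,133.5)]
def f(q):
    e=[]
    for s,t,u in((1,*[T[0],S[0]]),(-1,T[1],S[1])):
        P=pt(q,.25,s*q[4],q[3]); e+=[proj("top",P)[0]-t,proj("side",P)[0]-u]
    # hinge line at height .055: front-edge fittings: top px
    o,Rz=frame(*q[:3])
    e.append([ (q[3]-.75)/.03])
    return np.concatenate(e)
s=least_squares(f,[.45,0,0,.75,.07]);print(s.x,s.fun.round(2))
for y in(.13,-.166):print(proj("top",pt(s.x,0,y,0)),proj("side",pt(s.x,0,y,0)))
E
```

```text
bar+y (array([0.59008732, 0.10385507, 0.22695925]), np.float64(0.6669627716388788))
bar-y (array([ 0.6029312 , -0.04894425,  0.22809274]), np.float64(0.40527946383809876))
h+ (array([0.40183727, 0.15901302, 0.05758351]), np.float64(0.07412120300745073))
h- (array([ 0.42580247, -0.15573387,  0.05280475]), np.float64(0.1031253986902243))
[0.41599459 0.01181309 0.08548924 0.75964612 0.07691578] [ 0.    0.67 -0.51 -0.22  0.18  0.41 -0.41  0.09  0.32]
[[268.37319997 269.02355948]] [[370.94164737 280.98353092]]
[[388.2564684  261.04517009]] [[383.30770453 175.63471848]]
```

The points agree with the given sizes: the hinge is 55 mm up, the bar is at z≈0.2275 and θ≈0.76. The stand origin is about (0.416,0.012), yaw 0.085. I'll lift and turn the tool so it closes along the stand's x.

>>> drive_tool(
  motion="0 0 -0.1 0 0 -0.227 -1;0 0 -0.1 0 0 -0.227 -1;0 0 -0.1 0 0 -0.227 -1;0 0 -0.1 0 0 -0.227 -1;0 0 -0.1 0 0 -0.227 -1;0 0 -0.1 0 0 -0.227 -1;0 0 -0.1 0 0 -0.227 -1;0 0 -0.1 0 0 -0.227 -1;0 0 -0.1 0 0 -0.227 -1;0 0 -0.1 0 0 -0.227 -1;0 0 -0.1 0 0 -0.227 -1",
)

```text
time_s: 1.02
eef_pos: [0.2565, -0.597, 0.3634]
eef_rot: [-0.0, 0.675, 0.738, 0.0]
force: [-0.9, -0.6, -0.8]
width: 0.998
grasp_force: 0.0
```

>>> drive_tool(
  motion="0.248 0.163 0 0 0 0 -1;0.248 0.163 0 0 0 0 -1;0.248 0.163 0 0 0 0 -1;0.248 0.163 0 0 0 0 -1;0.248 0.163 0 0 0 0 -1;0.248 0.163 0 0 0 0 -1;0.248 0.163 0 0 0 0 -1;0.248 0.163 0 0 0 0 -1;0.248 0.163 0 0 0 0 -1;0.248 0.163 0 0 0 0 -1;0.248 0.163 0 0 0 0 -1;0.248 0.163 0 0 0 0 -1;0.248 0.163 0 0 0 0 -1;0.248 0.163 0 0 0 0 -1;0.248 0.163 0 0 0 0 -1;0.248 0.163 0 0 0 0 -1;0.248 0.163 0 0 0 0 -1;0.248 0.163 0 0 0 0 -1;0.248 0.163 0 0 0 0 -1;0.248 0.163 0 0 0 0 -1",
)

```text
time_s: 2.68
eef_pos: [0.5972, 0.03, 0.363]
eef_rot: [-0.0, 0.677, 0.736, -0.0]
force: [0.7, -0.4, 0.3]
width: 1.007
grasp_force: 0.0
```

>>> drive_tool(
  motion="0 0 0.13 0 0 0 -1;0 0 0.13 0 0 0 -1;0 0 0.13 0 0 0 -1;0 0 0.13 0 0 0 -1;0 0 0.13 0 0 0 -1;0 0 0.13 0 0 0 -1;0 0 0.13 0 0 0 -1;0 0 0.13 0 0 0 -1;0 0 0.12 0 0 0 -1;0 0 0.08 0 0 0 -1;0 0 0.04 0 0 0 -1",
)

```text
time_s: 3.6
eef_pos: [0.596, 0.0283, 0.208]
eef_rot: [-0.001, 0.677, 0.736, -0.001]
force: [-0.2, -0.8, -0.4]
width: 1.0
grasp_force: 0.0
```

Run:
```python
from station import *
import cv2
a=capture("side")["color"][60:260,230:430,::-1]; cv2.imwrite("pics/s2.png",cv2.resize(a,None,fx=3,fy=3,interpolation=cv2.INTER_CUBIC))
```

```text
(no output)
```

View pics/s2.png

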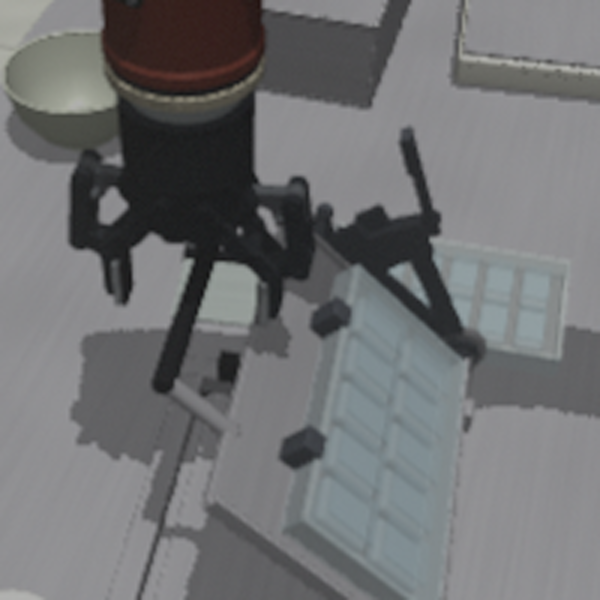

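The open fingers straddle the bar: it runs from about (215,245) to (165,385), with fingertips at (120,295) and (268,310), and there is clearance to the board edge. Closing now.

>>> drive_tool(
  motion="0 0 0 0 0 0 1;0 0 0 0 0 0 1;0 0 0 0 0 0 1;0 0 0 0 0 0 1;0 0 0 0 0 0 1;0 0 0 0 0 0 1;0 0 0 0 0 0 1;0 0 0 0 0 0 1",
)

```text
time_s: 4.32
eef_pos: [0.5977, 0.0286, 0.2105]
eef_rot: [0.001, 0.677, 0.736, 0.001]
force: [5.3, -0.0, 3.0]
width: 0.139
grasp_force: 58.4
```

```bash
cat >> h.py <<'E'
Q=(0.416,0.0118,0.0855)
def st(go=None,n=10):
    from station import get_state
    s=get_state(); o,Rz=frame(*Q)
    r=R.from_quat(s["eef_rot"],scalar_first=True)
    g=s["eef_pos"]-r.apply([0,0,.0187]); b=Rz.inv().apply(g-o)-[0,0,.055]; F=Rz.inv().apply(s["force"])
    th=np.arctan2(b[2],b[0]); rad=np.hypot(b[0],b[2])
    print("t",s["time_s"],"b",b.round(4),"th",th.round(4),"r",rad.round(4),"Fstand",F.round(1),"Ftan,rad",(F[2]*np.cos(th)-F[0]*np.sin(th)).round(1),(F[0]*np.cos(th)+F[2]*np.sin(th)).round(1),"w",round(s["width"],3),"gf",s["grasp_force"],"q",s["joint_positions"].round(2))
    return s,b,th,rad,r,Rz
def arc(th0,th1,n,r=.25):
    a=np.linspace(th0,th1,n+1); p=r*np.c_[np.cos(a),np.sin(a)]; d=np.diff(p,axis=0)/.12
    print("tool y,z rows (share of .12):",[(round(y,3),round(-z,3)) for y,z in d])
E
python3 - <<'E'
from h import *
_,b,th,rad,r,Rz=st()
print("tilt",(Rz.inv()*r).as_matrix().round(3))
arc(th,1.0,12)
E
```

```text
t 4.3167 b [0.1824 0.0013 0.1742] th 0.7622 r 0.2522 Fstand [ 5.3 -0.5  3. ] Ftan,rad -1.5 6.0 w 0.139 gf 58.42171669006348 q [ 0.41  0.31 -0.65  1.6   0.19  1.3  -0.18]
tilt [[ 0.002  1.     0.002]
 [ 1.    -0.002  0.   ]
 [ 0.     0.002 -1.   ]]
tool y,z rows (share of .12): [(np.float64(-0.029), np.float64(-0.03)), (np.float64(-0.029), np.float64(-0.029)), (np.float64(-0.03), np.float64(-0.028)), (np.float64(-0.031), np.float64(-0.028)), (np.float64(-0.031), np.float64(-0.027)), (np.float64(-0.032), np.float64(-0.027)), (np.float64(-0.032), np.float64(-0.026)), (np.float64(-0.033), np.float64(-0.025)), (np.float64(-0.033), np.float64(-0.025)), (np.float64(-0.034), np.float64(-0.024)), (np.float64(-0.034), np.float64(-0.023)), (np.float64(-0.035), np.float64(-0.023))]
```

Gripped, with a soft radial preload of about 6 N. I'll raise along the arc towards 1.0.

>>> drive_tool(
  motion="0 -0.029 -0.03 0 0 0 1;0 -0.029 -0.029 0 0 0 1;0 -0.03 -0.028 0 0 0 1;0 -0.031 -0.028 0 0 0 1;0 -0.031 -0.027 0 0 0 1;0 -0.032 -0.027 0 0 0 1;0 -0.032 -0.026 0 0 0 1;0 -0.033 -0.025 0 0 0 1;0 -0.033 -0.025 0 0 0 1;0 -0.034 -0.024 0 0 0 1",
)

```text
time_s: 5.15
eef_pos: [0.561, 0.0254, 0.2434]
eef_rot: [0.002, 0.677, 0.736, 0.002]
force: [7.4, -0.2, 2.6]
width: 0.141
grasp_force: 58.3
```

Run:
```python
from h import *
s,b,th,rad,r,Rz=st(); print(s["ft_torque"])
arc(th,1.03,4); arc(1.03,1.29,20)
```

```text
t 5.15 b [0.1456 0.0011 0.2071] th 0.9582 r 0.2532 Fstand [ 7.4 -0.9  2.6] Ftan,rad -4.6 6.4 w 0.141 gf 58.31837296485901 q [ 0.46  0.2  -0.66  1.64  0.13  1.34 -0.14]
[-0.01894655 -2.28885003  0.03624468]
tool y,z rows (share of .12): [(np.float64(-0.031), np.float64(-0.021)), (np.float64(-0.031), np.float64(-0.021)), (np.float64(-0.032), np.float64(-0.02)), (np.float64(-0.032), np.float64(-0.02))]
tool y,z rows (share of .12): [(np.float64(-0.023), np.float64(-0.014)), (np.float64(-0.023), np.float64(-0.013)), (np.float64(-0.024), np.float64(-0.013)), (np.float64(-0.024), np.float64(-0.013)), (np.float64(-0.024), np.float64(-0.013)), (np.float64(-0.024), np.float64(-0.012)), (np.float64(-0.024), np.float64(-0.012)), (np.float64(-0.024), np.float64(-0.012)), (np.float64(-0.025), np.float64(-0.011)), (np.float64(-0.025), np.float64(-0.011)), (np.float64(-0.025), np.float64(-0.011)), (np.float64(-0.025), np.float64(-0.01)), (np.float64(-0.025), np.float64(-0.01)), (np.float64(-0.025), np.float64(-0.01)), (np.float64(-0.025), np.float64(-0.009)), (np.float64(-0.026), np.float64(-0.009)), (np.float64(-0.026), np.float64(-0.009)), (np.float64(-0.026), np.float64(-0.008)), (np.float64(-0.026), np.float64(-0.008)), (np.float64(-0.026), np.float64(-0.008))]
```

>>> drive_tool(
  motion="0 -0.022 -0.031 0 0 0 1;0 -0.029 -0.028 0 0 0 1;0 -0.028 -0.018 0 0 0 1;0 -0.023 -0.014 0 0 0 1",
)

```text
time_s: 5.48
eef_pos: [0.5471, 0.0242, 0.2532]
eef_rot: [0.0, 0.677, 0.736, 0.0]
force: [5.5, -1.1, -1.5]
width: 0.139
grasp_force: 58.6
```

```bash
python3 -c "
from h import *
st()"
```

```text
t 5.4833 b [0.1317 0.0011 0.2169] th 1.0251 r 0.2537 Fstand [ 5.4 -1.6 -1.5] Ftan,rad -5.4 1.5 w 0.139 gf 58.619404435157776 q [ 0.47  0.17 -0.66  1.66  0.11  1.35 -0.13]
```

>>> drive_tool(
  motion="0 -0.024 -0.013 0 0 0 1;0 -0.024 -0.013 0 0 0 1;0 -0.024 -0.013 0 0 0 1;0 -0.024 -0.013 0 0 0 1",
)

```text
time_s: 5.82
eef_pos: [0.5361, 0.0232, 0.2599]
eef_rot: [0.001, 0.677, 0.736, 0.001]
force: [5.4, -1.2, 1.5]
width: 0.142
grasp_force: 58.5
```

```bash
python3 -c "
from h import *
st()"
```

```text
t 5.8167 b [0.1206 0.0011 0.2236] th 1.0761 r 0.2541 Fstand [ 5.3 -1.6  1.5] Ftan,rad -4.0 3.8 w 0.142 gf 58.47389996051788 q [ 0.48  0.14 -0.66  1.67  0.09  1.36 -0.11]
```

>>> drive_tool(
  motion="0 -0.024 -0.013 0 0 0 1;0 -0.024 -0.012 0 0 0 1;0 -0.024 -0.012 0 0 0 1;0 -0.024 -0.012 0 0 0 1",
)

```text
time_s: 6.15
eef_pos: [0.5249, 0.0222, 0.2662]
eef_rot: [0.001, 0.677, 0.736, 0.001]
force: [5.2, -2.1, 3.7]
width: 0.141
grasp_force: 58.5
```

```bash
python3 -c "
from h import *
st()"
```

```text
t 6.15 b [0.1093 0.0011 0.2299] th 1.1269 r 0.2545 Fstand [ 5.  -2.6  3.7] Ftan,rad -2.9 5.5 w 0.141 gf 58.45570921897888 q [ 0.49  0.11 -0.66  1.69  0.07  1.37 -0.1 ]
```

>>> drive_tool(
  motion="0 -0.022 -0.018 0 0 0 1;0 -0.023 -0.016 0 0 0 1;0 -0.024 -0.012 0 0 0 1;0 -0.024 -0.011 0 0 0 1",
)

```text
time_s: 6.48
eef_pos: [0.5126, 0.0211, 0.2721]
eef_rot: [0.0, 0.677, 0.736, -0.0]
force: [4.0, -3.4, 0.1]
width: 0.142
grasp_force: 58.5
```

```bash
python3 -c "
from h import *
st()"
```

```text
t 6.4833 b [0.0971 0.001  0.2358] th 1.1802 r 0.255 Fstand [ 3.7 -3.7  0.1] Ftan,rad -3.4 1.5 w 0.142 gf 58.52716684341431 q [ 0.5   0.08 -0.66  1.7   0.05  1.38 -0.08]
```

>>> drive_tool(
  motion="0 -0.025 -0.011 0 0 0 1;0 -0.025 -0.01 0 0 0 1;0 -0.025 -0.01 0 0 0 1",
)

```text
time_s: 6.73
eef_pos: [0.5056, 0.0205, 0.2754]
eef_rot: [0.001, 0.677, 0.736, 0.002]
force: [22.1, -1.9, -14.8]
width: 0.139
grasp_force: 58.4
```

```bash
python3 -c "
from h import *
st()"
```

```text
t 6.7333 b [0.0899 0.001  0.2391] th 1.2111 r 0.2554 Fstand [ 21.8  -3.7 -14.8] Ftan,rad -25.7 -6.2 w 0.139 gf 58.389578461647034 q [ 0.51  0.05 -0.66  1.72  0.03  1.38 -0.07]
```

The bar met the rubber stop at θ≈1.2, with about 22 N at the bar and so under the limit. Lowering now, first a short stretch to check that the pawl doesn't hold.

Run:
```python
from h import *
for a,b,n in((1.187,.94,12),(.94,.56,19),(.56,.18,19),(.18,0,12)): arc(a,b,n)
```

```text
tool y,z rows (share of .12): [(np.float64(0.04), np.float64(0.016)), (np.float64(0.039), np.float64(0.017)), (np.float64(0.039), np.float64(0.018)), (np.float64(0.039), np.float64(0.019)), (np.float64(0.038), np.float64(0.02)), (np.float64(0.038), np.float64(0.02)), (np.float64(0.037), np.float64(0.021)), (np.float64(0.037), np.float64(0.022)), (np.float64(0.036), np.float64(0.023)), (np.float64(0.036), np.float64(0.023)), (np.float64(0.035), np.float64(0.024)), (np.float64(0.035), np.float64(0.025))]
tool y,z rows (share of .12): [(np.float64(0.033), np.float64(0.025)), (np.float64(0.033), np.float64(0.026)), (np.float64(0.032), np.float64(0.026)), (np.float64(0.032), np.float64(0.027)), (np.float64(0.031), np.float64(0.027)), (np.float64(0.031), np.float64(0.028)), (np.float64(0.03), np.float64(0.029)), (np.float64(0.03), np.float64(0.029)), (np.float64(0.029), np.float64(0.03)), (np.float64(0.028), np.float64(0.03)), (np.float64(0.028), np.float64(0.031)), (np.float64(0.027), np.float64(0.032)), (np.float64(0.027), np.float64(0.032)), (np.float64(0.026), np.float64(0.033)), (np.f
[... 787 characters left out ...]
loat64(0.011), np.float64(0.04)), (np.float64(0.01), np.float64(0.04)), (np.float64(0.009), np.float64(0.041)), (np.float64(0.009), np.float64(0.041)), (np.float64(0.008), np.float64(0.041))]
tool y,z rows (share of .12): [(np.float64(0.005), np.float64(0.031)), (np.float64(0.005), np.float64(0.031)), (np.float64(0.004), np.float64(0.031)), (np.float64(0.004), np.float64(0.031)), (np.float64(0.004), np.float64(0.031)), (np.float64(0.003), np.float64(0.031)), (np.float64(0.003), np.float64(0.031)), (np.float64(0.002), np.float64(0.031)), (np.float64(0.002), np.float64(0.031)), (np.float64(0.001), np.float64(0.031)), (np.float64(0.001), np.float64(0.031)), (np.float64(0.0), np.float64(0.031))]
```

>>> drive_tool(
  motion="0 0.03 0.01 0 0 0 1;0 0.03 0.01 0 0 0 1;0 0.03 0.012 0 0 0 1;0 0.03 0.013 0 0 0 1",
)

```text
time_s: 7.07
eef_pos: [0.5179, 0.0216, 0.2701]
eef_rot: [-0.0, 0.677, 0.736, -0.001]
force: [1.7, -3.5, 2.4]
width: 0.136
grasp_force: 61.6
```

```bash
python3 -c "
from h import *
st()"
```

```text
t 7.0667 b [0.1024 0.0011 0.2338] th 1.1581 r 0.2553 Fstand [ 1.4 -3.7  2.4] Ftan,rad -0.4 2.7 w 0.136 gf 61.58416271209717 q [ 0.5   0.09 -0.66  1.69  0.06  1.38 -0.09]
```

>>> drive_tool(
  motion="0 0.039 0.018 0 0 0 1;0 0.039 0.019 0 0 0 1;0 0.038 0.02 0 0 0 1;0 0.038 0.02 0 0 0 1;0 0.037 0.021 0 0 0 1;0 0.037 0.022 0 0 0 1;0 0.036 0.023 0 0 0 1;0 0.036 0.023 0 0 0 1;0 0.035 0.024 0 0 0 1;0 0.035 0.025 0 0 0 1",
)

```text
time_s: 7.9
eef_pos: [0.5631, 0.0257, 0.2443]
eef_rot: [0.0, 0.677, 0.736, 0.0]
force: [2.5, -4.9, 4.8]
width: 0.137
grasp_force: 60.7
```

```bash
python3 -c "
from h import *
st()"
```

```text
t 7.9 b [0.1477 0.0012 0.208 ] th 0.9533 r 0.2551 Fstand [ 2.  -5.1  4.8] Ftan,rad 1.1 5.1 w 0.137 gf 60.682822465896606 q [ 0.45  0.21 -0.66  1.63  0.13  1.34 -0.15]
```

>>> drive_tool(
  motion="-0.008 0.036 0.02 0 0 0 1;-0.008 0.036 0.021 0 0 0 1;0 0.034 0.024 0 0 0 1;0 0.032 0.027 0 0 0 1;0 0.031 0.027 0 0 0 1;0 0.031 0.028 0 0 0 1",
)

```text
time_s: 8.4
eef_pos: [0.5862, 0.0276, 0.2259]
eef_rot: [-0.001, 0.676, 0.737, 0.0]
force: [-4.0, 5.0, -2.0]
width: 0.138
grasp_force: 59.7
```

```bash
python3 -c "
from h import *
st()"
```

```text
t 8.4 b [0.171  0.0012 0.1896] th 0.837 r 0.2553 Fstand [-3.6  5.3 -2. ] Ftan,rad 1.3 -3.9 w 0.138 gf 59.68492269515991 q [ 0.43  0.27 -0.66  1.6   0.17  1.32 -0.17]
```

>>> drive_tool(
  motion="0.008 0.027 0.031 0 0 0 1;0 0.029 0.03 0 0 0 1;0 0.03 0.029 0 0 0 1;0 0.03 0.029 0 0 0 1;0 0.029 0.03 0 0 0 1",
)

```text
time_s: 8.82
eef_pos: [0.6041, 0.0291, 0.2085]
eef_rot: [-0.0, 0.677, 0.736, 0.0]
force: [-5.7, 4.6, -2.7]
width: 0.139
grasp_force: 58.4
```

```bash
python3 -c "
from h import *
st()"
```

```text
t 8.8167 b [0.1889 0.0012 0.1722] th 0.7393 r 0.2556 Fstand [-5.3  5.1 -2.7] Ftan,rad 1.5 -5.7 w 0.139 gf 58.408464789390564 q [ 0.41  0.32 -0.65  1.58  0.2   1.3  -0.19]
```

>>> drive_tool(
  motion="0.005 0.021 0.036 0 0 0 1;0 0.024 0.034 0 0 0 1;0 0.027 0.032 0 0 0 1;0 0.026 0.033 0 0 0 1;0 0.025 0.033 0 0 0 1;0 0.025 0.034 0 0 0 1;0 0.024 0.034 0 0 0 1;0 0.023 0.035 0 0 0 1",
)

```text
time_s: 9.48
eef_pos: [0.6275, 0.0311, 0.1759]
eef_rot: [-0.0, 0.677, 0.736, 0.0]
force: [1.0, 5.4, 0.6]
width: 0.135
grasp_force: 60.6
```

```bash
python3 -c "
from h import *
st()"
```

```text
t 9.4833 b [0.2124 0.0012 0.1396] th 0.5816 r 0.2541 Fstand [1.5 5.3 0.6] Ftan,rad -0.3 1.6 w 0.135 gf 60.598061084747314 q [ 0.37  0.39 -0.64  1.57  0.24  1.26 -0.21]
```

Lowering freely; the pawl isn't holding. Continuing down.

>>> drive_tool(
  motion="0.005 0.022 0.035 0 0 0 1;0 0.022 0.036 0 0 0 1;0 0.021 0.036 0 0 0 1;0 0.02 0.036 0 0 0 1;0 0.02 0.037 0 0 0 1;0 0.019 0.037 0 0 0 1;0 0.018 0.038 0 0 0 1;0 0.017 0.038 0 0 0 1",
)

```text
time_s: 10.15
eef_pos: [0.646, 0.0327, 0.1405]
eef_rot: [-0.0, 0.677, 0.736, -0.0]
force: [-4.8, 3.7, -2.3]
width: 0.138
grasp_force: 60.4
```

```bash
python3 -c "
from h import *
st()"
```

```text
t 10.15 b [0.231  0.0012 0.1042] th 0.4236 r 0.2534 Fstand [-4.4  4.1 -2.3] Ftan,rad -0.3 -5.0 w 0.138 gf 60.43808698654175 q [ 0.35  0.46 -0.62  1.56  0.28  1.22 -0.24]
```

>>> drive_tool(
  motion="0.004 0.01 0.039 0 0 0 1;0 0.014 0.038 0 0 0 1;0 0.014 0.039 0 0 0 1;0 0.014 0.039 0 0 0 1;0 0.013 0.039 0 0 0 1;0 0.012 0.04 0 0 0 1;0 0.011 0.04 0 0 0 1;0 0.01 0.04 0 0 0 1",
)

```text
time_s: 10.82
eef_pos: [0.6584, 0.034, 0.1034]
eef_rot: [0.0, 0.677, 0.736, 0.0]
force: [0.8, -2.5, 0.0]
width: 0.139
grasp_force: 60.6
```

```bash
python3 -c "
from h import *
st()"
```

```text
t 10.8167 b [0.2434 0.0014 0.0671] th 0.2688 r 0.2525 Fstand [ 0.6 -2.5  0. ] Ftan,rad -0.1 0.6 w 0.139 gf 60.57870626449585 q [ 0.33  0.51 -0.6   1.56  0.31  1.16 -0.25]
```

>>> drive_tool(
  motion="0 0.01 0.038 0 0 0 1;0 0.009 0.038 0 0 0 1;0 0.009 0.038 0 0 0 1;0 0.008 0.038 0 0 0 1;0 0.007 0.038 0 0 0 1;0 0.006 0.038 0 0 0 1;0 0.005 0.036 0 0 0 1;0 0.004 0.034 0 0 0 1;0 0.004 0.03 0 0 0 1;0 0.003 0.025 0 0 0 1",
)

```text
time_s: 11.65
eef_pos: [0.6652, 0.0346, 0.0604]
eef_rot: [-0.0, 0.677, 0.736, -0.001]
force: [-0.1, -3.7, -1.8]
width: 0.135
grasp_force: 60.4
```

```bash
python3 -c "
from h import *
st()"
```

```text
t 11.65 b [0.2502 0.0015 0.0241] th 0.0959 r 0.2514 Fstand [-0.5 -3.7 -1.8] Ftan,rad -1.7 -0.6 w 0.135 gf 60.44738531112671 q [ 0.31  0.57 -0.59  1.58  0.34  1.1  -0.27]
```

Near flat. I'll go down slowly until the rubber rests take the load.

>>> drive_tool(
  motion="0 0.003 0.022 0 0 0 1;0 0.002 0.022 0 0 0 1;0 0.002 0.022 0 0 0 1;0 0.001 0.022 0 0 0 1;0 0.001 0.022 0 0 0 1;0 0 0.02 0 0 0 1",
)

```text
time_s: 12.15
eef_pos: [0.6657, 0.0346, 0.0449]
eef_rot: [-0.001, 0.677, 0.736, -0.001]
force: [-3.1, -5.0, 0.5]
width: 0.134
grasp_force: 60.6
```

```bash
python3 -c "
from h import *
st()"
```

```text
t 12.15 b [0.2508 0.0014 0.0086] th 0.0343 r 0.251 Fstand [-3.5 -4.7  0.5] Ftan,rad 0.6 -3.5 w 0.134 gf 60.61259150505066 q [ 0.31  0.59 -0.58  1.58  0.35  1.08 -0.28]
```

>>> drive_tool(
  motion="-0.005 -0.003 0.018 0 0 0 1;0 0 0.018 0 0 0 1;0 0 0.015 0 0 0 1;0 0 0 0 0 0 1",
)

```text
time_s: 12.48
eef_pos: [0.666, 0.0347, 0.0419]
eef_rot: [0.0, 0.677, 0.736, -0.0]
force: [-15.3, -5.1, 21.6]
width: 0.138
grasp_force: 64.0
```

```bash
python3 -c "
from h import *
st()"
```

```text
t 12.4833 b [0.251  0.0015 0.0056] th 0.0224 r 0.2511 Fstand [-15.7  -3.7  21.6] Ftan,rad 22.0 -15.2 w 0.138 gf 63.988308906555176 q [ 0.31  0.59 -0.58  1.59  0.35  1.07 -0.28]
```

The board is flat on its rests: it stopped firmly at the predicted height, with 22 N on the bar. Now I'll raise it again, relieving the preload first.

Run:
```python
from h import *
arc(0,.3,8);arc(.3,.58,10)
```

```text
tool y,z rows (share of .12): [(np.float64(-0.001), np.float64(-0.078)), (np.float64(-0.004), np.float64(-0.078)), (np.float64(-0.007), np.float64(-0.078)), (np.float64(-0.01), np.float64(-0.077)), (np.float64(-0.013), np.float64(-0.077)), (np.float64(-0.016), np.float64(-0.076)), (np.float64(-0.019), np.float64(-0.076)), (np.float64(-0.022), np.float64(-0.075))]
tool y,z rows (share of .12): [(np.float64(-0.018), np.float64(-0.055)), (np.float64(-0.02), np.float64(-0.055)), (np.float64(-0.021), np.float64(-0.054)), (np.float64(-0.023), np.float64(-0.054)), (np.float64(-0.024), np.float64(-0.053)), (np.float64(-0.026), np.float64(-0.052)), (np.float64(-0.027), np.float64(-0.052)), (np.float64(-0.028), np.float64(-0.051)), (np.float64(-0.03), np.float64(-0.05)), (np.float64(-0.031), np.float64(-0.049))]
```

>>> drive_tool(
  motion="-0.005 -0.012 -0.03 0 0 0 1;0 -0.008 -0.03 0 0 0 1;0 -0.003 -0.05 0 0 0 1;0 -0.006 -0.06 0 0 0 1;0 -0.009 -0.06 0 0 0 1;0 -0.012 -0.07 0 0 0 1;0 -0.015 -0.075 0 0 0 1;0 -0.018 -0.075 0 0 0 1",
)

```text
time_s: 13.15
eef_pos: [0.6604, 0.0342, 0.0955]
eef_rot: [0.002, 0.677, 0.736, 0.004]
force: [13.0, 0.6, -3.4]
width: 0.138
grasp_force: 59.7
```

```bash
python3 -c "
from h import *
s,b,*_=st();c=b-[.001,0,.006];print('true th',np.arctan2(c[2],c[0]),np.hypot(c[0],c[2]))"
```

```text
t 13.15 b [0.2452 0.0014 0.0592] th 0.2367 r 0.2523 Fstand [13.1 -0.5 -3.4] Ftan,rad -6.4 11.9 w 0.138 gf 59.673548340797424 q [ 0.33  0.52 -0.6   1.57  0.31  1.14 -0.26]
true th 0.21434661930378485 0.249959835238401
```

>>> drive_tool(
  motion="0 -0.006 -0.056 0 0 0 1;0 -0.007 -0.055 0 0 0 1;0 -0.016 -0.055 0 0 0 1;0 -0.019 -0.054 0 0 0 1;0 -0.021 -0.054 0 0 0 1;0 -0.022 -0.053 0 0 0 1;0 -0.023 -0.045 0 0 0 1;0 -0.018 -0.035 0 0 0 1",
)

```text
time_s: 13.82
eef_pos: [0.6449, 0.0328, 0.145]
eef_rot: [0.003, 0.677, 0.736, 0.004]
force: [13.3, -1.3, -0.2]
width: 0.137
grasp_force: 58.6
```

```bash
python3 -c "
from h import *
s,b,*_=st();c=b-[.001,0,.006];print('true th',np.arctan2(c[2],c[0]),np.hypot(c[0],c[2]))"
```

```text
t 13.8167 b [0.2296 0.0014 0.1087] th 0.442 r 0.254 Fstand [13.2 -2.5 -0.2] Ftan,rad -5.8 11.8 w 0.137 gf 58.5900217294693 q [ 0.36  0.45 -0.62  1.57  0.27  1.21 -0.23]
true th 0.4220209907756483 0.25061462277164487
```

>>> drive_tool(
  motion="0 -0.008 -0.037 0 0 0 1;0 -0.01 -0.037 0 0 0 1;0 -0.018 -0.036 0 0 0 1;0 -0.018 -0.036 0 0 0 1;0 -0.019 -0.035 0 0 0 1;0 -0.019 -0.034 0 0 0 1;0 -0.019 -0.033 0 0 0 1;0 0 0 0 0 0 1",
)

```text
time_s: 14.48
eef_pos: [0.6302, 0.0315, 0.1743]
eef_rot: [0.002, 0.677, 0.736, 0.003]
force: [8.4, -1.1, 0.5]
width: 0.135
grasp_force: 59.1
```

```bash
python3 -c "
from h import *
s,b,*_=st();c=b-[.001,0,.006];print('true th',np.arctan2(c[2],c[0]),np.hypot(c[0],c[2]))"
```

```text
t 14.4833 b [0.2149 0.0014 0.138 ] th 0.5708 r 0.2554 Fstand [ 8.3 -1.9  0.5] Ftan,rad -4.0 7.3 w 0.135 gf 59.08929169178009 q [ 0.38  0.4  -0.64  1.57  0.24  1.25 -0.22]
true th 0.552905925625163 0.25140548321680906
```

>>> drive_tool(
  motion="0 -0.005 -0.018 0 0 0 1;0 -0.008 -0.016 0 0 0 1;0 -0.009 -0.015 0 0 0 1;0 0 0 0 0 0 1",
)

```text
time_s: 14.82
eef_pos: [0.6271, 0.0312, 0.1796]
eef_rot: [0.002, 0.677, 0.736, 0.003]
force: [6.6, -1.1, 1.8]
width: 0.138
grasp_force: 58.9
```

```bash
python3 -c "
from h import *
s,b,*_=st();c=b-[.001,0,.006];print('true th',np.arctan2(c[2],c[0]),np.hypot(c[0],c[2]))
arc(.58,.53,5)
from station import capture
a=capture('side')['color'][60:260,230:430,::-1]; cv2.imwrite('pics/s3.png',cv2.resize(a,None,fx=3,fy=3,interpolation=cv2.INTER_CUBIC))"
```

```text
t 14.8167 b [0.2119 0.0013 0.1433] th 0.5946 r 0.2558 Fstand [ 6.4 -1.6  1.8] Ftan,rad -2.1 6.3 w 0.138 gf 58.88232707977295 q [ 0.38  0.39 -0.64  1.57  0.24  1.26 -0.21]
true th 0.5770254511815158 0.251644937340741
tool y,z rows (share of .12): [(np.float64(0.011), np.float64(0.017)), (np.float64(0.011), np.float64(0.018)), (np.float64(0.011), np.float64(0.018)), (np.float64(0.011), np.float64(0.018)), (np.float64(0.011), np.float64(0.018))]
```

View pics/s3.png

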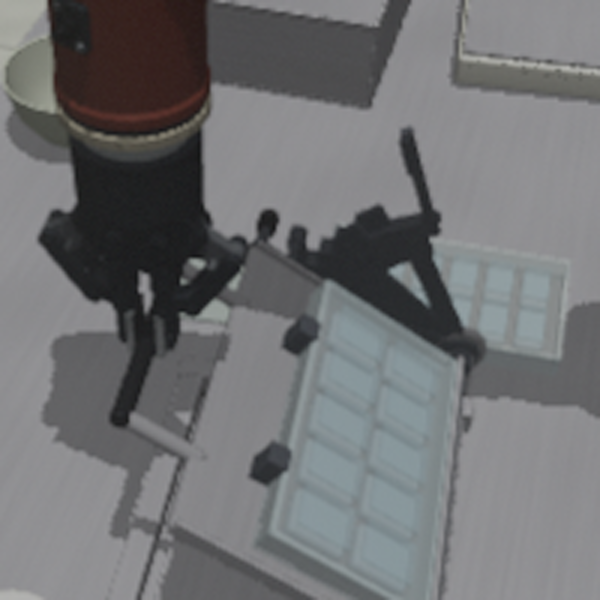

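The bar's +y end is at about (121,415) in the crop, which is (270,198) in the full image, and the fingers still hold it. Letting down into the notch slowly.

>>> drive_tool(
  motion="0 0.011 0.017 0 0 0 1;0 0.011 0.018 0 0 0 1;0 0.011 0.018 0 0 0 1;0 0.009 0.014 0 0 0 1;0 0 0 0 0 0 1",
)

```text
time_s: 15.28
eef_pos: [0.6322, 0.0317, 0.171]
eef_rot: [0.002, 0.677, 0.736, 0.002]
force: [6.4, -0.8, 1.3]
width: 0.135
grasp_force: 58.9
```

```bash
python3 -c "
from h import *
s,b,*_=st();c=b-[.001,0,.006];print('true th',np.arctan2(c[2],c[0]),np.hypot(c[0],c[2]))
for t in(.53,.55,.577,.6,.75):print(t,proj('side',pt(Q,.25,.0769,t)))"
```

```text
t 15.2833 b [0.217  0.0014 0.1347] th 0.5554 r 0.2554 Fstand [ 6.3 -1.3  1.3] Ftan,rad -2.2 6.0 w 0.135 gf 58.94499599933624 q [ 0.37  0.4  -0.63  1.56  0.25  1.25 -0.22]
true th 0.5372556093474642 0.25143488000917036
0.53 [[266.94360253 201.93132023]]
0.55 [[268.10000128 200.63937751]]
0.577 [[269.75214279 198.91666379]]
0.6 [[271.24226684 197.47001041]]
0.75 [[282.83292241 188.60175338]]
```

>>> drive_tool(
  motion="0 0.011 0.011 0 0 0 1;0 0.009 0.012 0 0 0 1;0 0 0 0 0 0 1",
)

```text
time_s: 15.53
eef_pos: [0.6337, 0.0319, 0.1683]
eef_rot: [0.001, 0.677, 0.736, 0.002]
force: [3.3, -0.8, 7.4]
width: 0.139
grasp_force: 59.6
```

```bash
python3 -c "
from h import *
s,b,*_=st();c=b-[.001,0,.006];print('true th',np.arctan2(c[2],c[0]),np.hypot(c[0],c[2]))"
```

```text
t 15.5333 b [0.2186 0.0014 0.132 ] th 0.5434 r 0.2554 Fstand [ 3.2 -1.1  7.4] Ftan,rad 4.6 6.6 w 0.139 gf 59.55774486064911 q [ 0.37  0.41 -0.63  1.56  0.25  1.25 -0.22]
true th 0.524987944324842 0.25143660821802066
```

>>> drive_tool(
  motion="0 0.006 0.006 0 0 0 1;0 0 0 0 0 0 1;0 0 0 0 0 0 1",
)

```text
time_s: 15.78
eef_pos: [0.6339, 0.0319, 0.1679]
eef_rot: [0.001, 0.677, 0.736, 0.001]
force: [1.8, -1.3, 9.3]
width: 0.133
grasp_force: 59.8
```

```bash
python3 -c "
from h import *
s,b,*_=st();c=b-[.001,0,.006];print('true th',np.arctan2(c[2],c[0]),np.hypot(c[0],c[2]))"
```

```text
t 15.7833 b [0.2188 0.0014 0.1316] th 0.5415 r 0.2553 Fstand [ 1.7 -1.5  9.3] Ftan,rad 7.1 6.3 w 0.133 gf 59.7898131608963 q [ 0.37  0.41 -0.63  1.56  0.25  1.25 -0.22]
true th 0.523137664930895 0.2514388751223413
```

The pawl carries it at θ≈0.523, which is the second notch: the command goes down but the board stays. Unload slightly, then open.

>>> drive_tool(
  motion="0 0 -0.008 0 0 0 1;0 0 0 0 0 0 0.5;0 0 0 0 0 0 0.3;0 0 0 0 0 0 0.1;0 0 0 0 0 0 0;0 0 0 0 0 0 -0.1;0 0 0 0 0 0 -0.1;0 0 0 0 0 0 -0.1",
)

```text
time_s: 16.45
eef_pos: [0.6329, 0.0311, 0.1673]
eef_rot: [-0.0, 0.677, 0.736, -0.0]
force: [-0.4, -0.5, 0.1]
width: 0.55
grasp_force: 0.0
```

```bash
python3 -c "
from h import *
st()"
```

```text
t 16.45 b [0.2177 0.0007 0.131 ] th 0.5415 r 0.2541 Fstand [-0.4 -0.5  0.1] Ftan,rad 0.3 -0.3 w 0.55 gf 0.0 q [ 0.37  0.41 -0.63  1.56  0.25  1.25 -0.22]
```

Released cleanly. Moving straight up, then looking.

>>> drive_tool(
  motion="0 0 -0.05 0 0 0 -0.1;0 0 -0.1 0 0 0 -0.1;0 0 -0.15 0 0 0 -0.1;0 0 -0.2 0 0 0 -0.1;0 0 -0.2 0 0 0 -0.1;0 0 -0.2 0 0 0 -0.1;0 0 -0.2 0 0 0 -0.1;0 0 -0.15 0 0 0 -0.1;0 0 -0.1 0 0 0 -0.1;0 0 0 0 0 0 -0.1;0 0 0 0 0 0 -0.1;0 0 0 0 0 0 -0.1",
)

```text
time_s: 17.45
eef_pos: [0.6326, 0.0309, 0.3282]
eef_rot: [-0.001, 0.677, 0.736, -0.001]
force: [-1.2, -1.0, -0.7]
width: 0.548
grasp_force: 0.0
```

```bash
python3 -c "
from h import *
st()
from station import capture
a=capture('side')['color'][60:260,230:430,::-1]; cv2.imwrite('pics/s4.png',cv2.resize(a,None,fx=3,fy=3,interpolation=cv2.INTER_CUBIC))
for t in(.39,.45,.5,.523,.55,.64):print(t,(proj('side',[pt(Q,.25,.0769,t),pt(Q,.25,-.0769,t)])-[230,60])*3+1)"
```

```text
t 17.45 b [0.2174 0.0005 0.2919] th 0.9305 r 0.364 Fstand [-1.2 -0.9 -0.7] Ftan,rad 0.6 -1.3 w 0.548 gf 0.0 q [ 0.36  0.34 -0.65  1.32  0.2   1.55 -0.18]
0.39 [[ 92.29826158 454.84215696]
 [151.40459283 295.28888347]]
0.45 [[ 99.6603752  442.64905702]
 [158.67243913 282.48565761]]
0.5 [[106.9481997  432.67752426]
 [165.73518197 272.00064514]]
0.523 [[110.65712219 428.15952519]
 [169.29356847 267.2449048 ]]
0.55 [[115.30000383 422.91813252]
 [173.72061844 261.72315432]]
0.64 [[133.04686143 406.01170793]
 [190.4292851  243.87154585]]
```

View pics/s4.png

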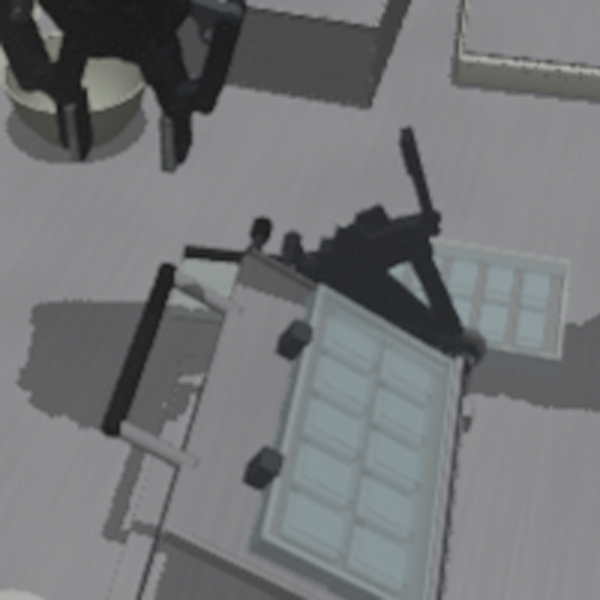

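The board stands with its bar ends at about (114,428) and (168,268). The model puts them at (111,428) and (169,267) for θ=0.523, which is the second notch. The gripper is clear, so I'm handing in.

```bash
python3 -c "
from station import *
print(close_job())"
```

```text
the job is handed in; nothing more can be done
None
```

The job is handed in: the board was lifted to the rubber stop (about 22 N at the bar), lowered flat, then raised and let down into the second notch (θ≈0.52), where the pawl holds it; the gripper was clear at about 17.5 s, but I did not re-check the moulds, scraper and jar one by one afterwards.

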